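# Set a sander's speed sleeve and hold its belt tensioner open

### The arm

A 6-joint arm with a two-finger parallel gripper is mounted at the origin on the work surface. World frame = base frame: x ahead of the robot, y to its left, z up, the work surface at z = 0. Lengths are in m, angles in rad, forces in N, time in s.
With the tool pointing down it reaches from about 0.35 to 0.775 m from the base axis. Payload 7.3 kg.
Tool frame: the origin (TCP) lies between the finger pads; the fingertips stand ahead of it and the grasp point (between the pads) lies 6 mm ahead of it (robot.tip_extent is the x of the fingertips in the tool frame, in m); x points along the fingers, z is the direction in which the jaws open and shut, and the axes are right-handed (so a half turn about x gives the same grasp; the last joint's range is limited). The gripper opens to 92 mm and grips with 3 to 60 N. Pads are 19 mm wide; open, the fingers measure 130 mm over their backs; the gripper's body (75 mm by 190 mm) begins 47 mm behind the grasp point.
Start: joints at [1.035, 0.342, 1.524, -0, 1.275, -0.146], TCP at [0.199, 0.486, 0.252] pointing down, gripper open.
Joint ranges: [-2.53, 2.53], [-0.77, 2.02], [0.04, 2.7], [-1, 4.14], [0.28, 2.66], [-3.11, 3.11]. Speed limits (rad/s): [2.57, 2.57, 3.14, 3.14, 3.14, 3.14].

### API

Orientations are given as [roll, pitch, yaw] about the fixed x, y, z axes, in that order (R = Rz(yaw) Ry(pitch) Rx(roll)).
In Python, from cell import robot gives the robot as it stands. The module is installed in compiled form; this text tells all that it offers.
- The arm moves only by the shell command python3 -m creep 'ROWS' [FORCE]. ROWS is JSON, a list of rows, each an object with "translation": the shift along the tool's x, y, z in m, a list of three; "twist": the turn, a rotation vector about the tool's x, y, z in rad, a list of three; "hand": the opening in per cent of the stroke, from 0 (shut) to 100 (fully open). A call has 1 to 5 rows; each row is the pose to reach, as a shift and turn from the pose measured when the call began, along the tool's axes at that moment; what a row does not reach only later rows make up. A row lasts 1/10 s, in which the tool goes at most 50 mm and 8.59 degrees, less where a joint would pass 70% of its speed; a pose out of reach is approached as far as the arm can. A call with a gripper value outside its range is refused whole. The fingers move at their own pace and stop on an object; FORCE is the grip in N (left out, the last holds). Time passes only in rows, so rows that repeat a pose let the fingers close. It gives the time, the measured TCP pose, the force and the opening at its end, in the units of the state.
- robot.observe(): the state, without advancing time (a new reading comes with each control period).
- robot.read_camera(name): name is "scene" or "side" or "wrist"; returns the picture (480x640x3 uint8, blue, green, red); there is no depth.
- robot.calibration(name): a dict with "intrinsics" (3x3 intrinsics, pixels), "cam_to_world" (4x4, takes a point from camera to world coordinates); the wrist camera has in their place "mount" (4x4, takes a point from camera to tool coordinates, whose origin is the TCP and whose axes are the tool frame's). Camera axes: x right, y up, looking along -z (the intrinsics and any distortion apply to the point x, -y, -z); pixel columns grow to the right and rows downward; lengths in m; the calibration is good to about 2 mm. The wrist camera is an equidistant fisheye: a pixel r from the principal point sees the ray r / f radians off the axis. A picture is of the moment at which its call begins: read the wrist's pose just before it. calibration takes no time and is no camera call.
- robot.hand_in(): hands the job in, once; it reports no verdict.
The state is a dict: "time": time; "qpos": joint angles; "qvel": joint speeds; "joint_efforts": joint torques, N m; "tool_pos": TCP position; "tool_rot": TCP orientation; "contact_force": force on the tool from outside, world axes, zero at the start; "torque": the same for the moment, N m; "opening": finger opening in m.
Only numpy, scipy, OpenCV 4.12 (cv2) and the standard library are available. Lean on these libraries where they do the work, as an engineer would, in place of code of your own. Each camera call takes 0.05 s, during which the arm holds its last target. There are 200 camera calls.

### The job

Get the little band sander ready for its new belt: first turn the black speed sleeve until its yellow pointer clicks in at three dots, then take the red post on the belt-tensioner arm and swing the arm towards the rubber drum, against its spring, all the way to its stop. Keep holding it there: the program finishes while you hold the arm at the stop, so that I can slip the belt on. Leave the cups, vase, bottle, jar and brush where they stand.

Things in the scene. Friction and masses are not known exactly. Their poses are not given: they have to be found in the camera images.
- sander: Band sander on a fixed plywood baseboard 300 x 420 x 18 mm (x, y, z); origin under the board's centre, robot on its -x side. In its frame, mm: round white scale plate (radius 64, top at height 42) at (-30, 100); green motor box 90 x 90, top 93, at (95, 135); black rubber drum, radius 30, top 90, at (65, 30); steel platen 12 x 70, top 78, at (115, -20); arm pivot at (60, -70).
- scale_sleeve (a joint): Turn of the black speed sleeve, rad, growing clockwise seen from above. Clicks every 0.5: 0 = one dot, 0.5 two, 1.0 three, 1.5 four, 2.0 five, 2.5 six; slight travel past the ends. Let go, it settles in the nearest notch; a click takes about 0.1 N m. The yellow pointer stands at pi + 1.25 - value anticlockwise from the sander's x axis; past its end lie groups of black dots.
- sleeve_top (a point): Centre of the sleeve's flat top, on its axis, 80 mm above the table. The sleeve is a cylinder 42 mm in diameter (44 over the ribs) and 34 mm tall, standing on a thin skirt disc of 66 mm diameter whose top is 46 mm above the table. Round: it can be gripped across at any yaw from above.
- tension_arm (a joint): Swing of the belt-tensioner arm about its vertical pivot, rad: 0 = at rest (where its spring pulls it), 1.0 = forward stop; it grows clockwise seen from above, moving the post towards the drum and forward stop pin. The spring pushes back with about 6 N at the post at rest and 10 N at the stop; let go, it swings back to 0.
- grip_post: Red upright post, 16 mm diameter, 70 mm tall, on the free end of the tensioner arm, 100 mm from the pivot axis; origin at the centre of its foot, 38 mm above the table (top at 108). It spins freely on its own axis. The bar below is 22 mm wide, top at 38; a grey roller, 30 mm diameter, top at 85, stands on it 42 mm from the pivot.
- pivot_axis (a point): Point on the tensioner arm's vertical pivot axis, 29 mm above the table; fixed to the sander.
- forward_stop (a point): Centre of the top (44 mm above the table) of the forward stop pin, steel, 16 mm diameter, fixed to the sander, which the arm bar meets at 1.0 rad. A like pin at (22, -120) mm in the sander frame is the rest stop.
- cup_front: Loose bamboo cup, 54 mm diameter, 65 mm tall, standing on the baseboard near its robot-side edge; origin at the centre of its underside. Leave alone.
- cup_side: Loose bamboo cup, 52 mm diameter, 60 mm tall, standing on the baseboard near its right end, beside the arm; origin at the centre of its underside. Leave alone.
- vase: Loose bamboo vase, 68 mm diameter, 150 mm tall, on the table at the left; origin at the centre of its underside. Leave alone.
- oil_bottle: Loose orange bottle with yellow cap, 60 mm diameter, 170 mm tall, on the table at the left; origin at the centre of its underside. Leave alone.
- stain_jar: Loose amber jar with lid, 80 mm diameter, 95 mm tall, on the table at the right; origin at the centre of its underside. Leave alone.
- stain_brush: Loose flat brush, 200 mm long, 42 wide, 20 thick, wooden handle, lying on the table at the right; origin under its middle, bristles to its +x. Leave alone.

How it is judged:
By the outcome, as a careful person would: the job done as asked, in the order asked, and still so for the second after the job is handed in, while the arm keeps its last pose, push and grip.
It also fails if it takes over 51 s, if anything falls off the work surface, if the arm or the gripper's body presses on something with over 40 N, if the wrist force passes 120 N, or if a joint passes its speed limit or range.

## Working session

There is one attempt and no reset: what is moved stays moved. The work goes in short steps, Python scripts to look and compute and a shell command to move; the robot and the scene stay as the last step left them, time stands still between calls to the robot, and variables do not carry over. Pictures are saved under pics/ and viewed, about 8 in all and at most 12, crops included, and the job is handed in when it is done.

```bash
mkdir -p pics; python3 - <<'E'
from cell import robot
import cv2
for n in("scene","side"):
    cv2.imwrite(f"pics/{n}0.png",robot.read_camera(n)); c=robot.calibration(n); print(n,{k:(v.round(4).tolist() if hasattr(v,'round') else v) for k,v in c.items()})
print(robot.calibration("wrist")); s=robot.observe(); print(s,robot.tip_extent)
E
```

```text
scene {'intrinsics': [[476.4173, 0.0, 322.3168], [0.0, 476.4173, 242.5271], [0.0, 0.0, 1.0]], 'cam_to_world': [[-0.6366, -0.6696, 0.3827, 1.0462], [0.771, -0.5419, 0.3344, 0.3816], [-0.0165, 0.5079, 0.8612, 1.1421], [0.0, 0.0, 0.0, 1.0]]}
side {'intrinsics': [[480.2336, 0.0, 319.7006], [0.0, 480.2336, 247.3448], [0.0, 0.0, 1.0]], 'cam_to_world': [[0.9364, 0.2635, -0.2317, 0.2714], [-0.3504, 0.6696, -0.6549, -0.8596], [-0.0174, 0.6944, 0.7194, 1.0213], [0.0, 0.0, 0.0, 1.0]]}
{'intrinsics': array([[371.64829954,   0.        , 324.43405896],
       [  0.        , 371.64829954, 241.12359859],
       [  0.        ,   0.        ,   1.        ]]), 'mount': array([[-6.90916049e-04,  2.79574522e-01, -9.60123747e-01,
        -1.33352662e-01],
       [-1.22186673e-03,  9.60123023e-01,  2.79575190e-01,
         7.58592146e-02],
       [ 9.99999015e-01,  1.36630625e-03, -3.21761599e-04,
        -3.51196644e-04],
       [ 0.00000000e+00,  0.00000000e+00,  0.00000000e+00,
         1.00000000e+00]])}
{'time': 0.1, 'qpos': array([ 1.03498070e+00,  3.42653324e-01,  1.52489535e+00, -1.97845570e-05,
        1.27540231e+00, -1.45977363e-01]), 'qvel': array([ 0.00171417, -0.00240113, -0.00242771, -0.00229996, -0.00158671,
        0.00097211]), 'joint_efforts': array([ 2.12229810e-03, -4.32004845e+01, -2.44694763e+01,  7.20178569e-02,
        5.26496745e-02, -3.35208085e-05]), 'tool_pos': array([0.1993293 , 0.48534301, 0.25112342]), 'tool_rot': array([ 3.00954312,  1.56943787, -2.09267835]), 'contact_force': array([ 0.17738424,  0.23619817, -0.49012226]), 'torque': array([-0.03588043,  0.02315785, -0.01021898]), 'opening': 0.09187839150873024} 0.025
```

View pics/scene0.png

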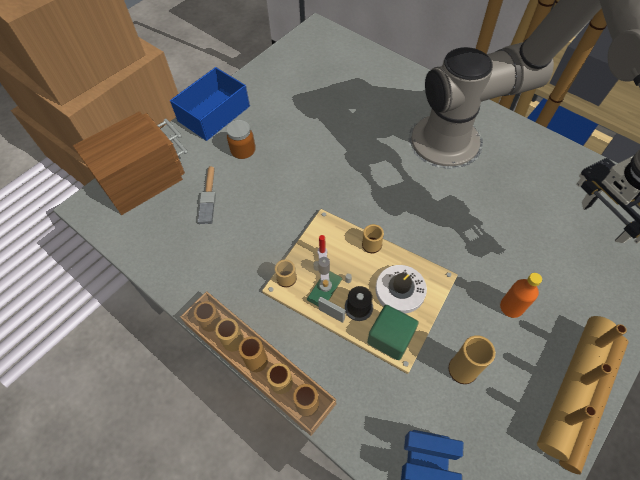

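View pics/side0.png

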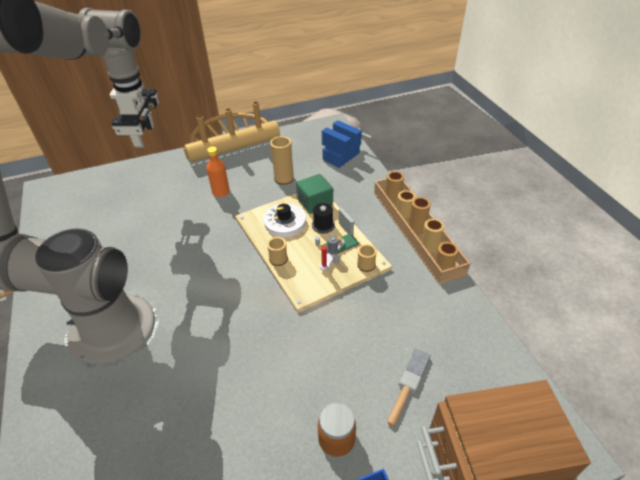

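The scene view shows the board with corners near (320,210), (457,275), (409,370) and (264,290). The sleeve is at (402,282) and the red post at (322,243). The side view shows the post at (324,257) and the sleeve at (283,212).

```bash
cat > h.py <<'E'
import cv2, numpy as np
from cell import robot
from scipy.spatial.transform import Rotation as R
def ray(n,uv,pose=None):
    c=robot.calibration(n);K=np.array(c["intrinsics"]);p=(np.array(uv,float)-K[:2,2])/K[0,0]
    if n=="wrist":
        r=np.hypot(*p);d=np.array([p[0]*np.sin(r)/r,-p[1]*np.sin(r)/r,-np.cos(r)])
        M=np.array(c["mount"]);T=np.eye(4);T[:3,3]=pose[0];T[:3,:3]=R.from_euler("xyz",pose[1]).as_matrix();M=T@M
    else: d=np.array([p[0],-p[1],-1]);M=np.array(c["cam_to_world"])
    return M[:3,3],M[:3,:3]@d
def onz(n,uv,z,pose=None):
    o,d=ray(n,uv,pose);return o+d*(z-o[2])/d[2]
def cross(a,b):
    (o,d),(p,e)=a,b;A=np.stack([d,-e],1);t=np.linalg.lstsq(A,p-o,rcond=None)[0]
    x,y=o+t[0]*d,p+t[1]*e;return (x+y)/2,np.linalg.norm(x-y)
def rot(): return R.from_euler("xyz",robot.observe()["tool_rot"]).as_matrix()
E
python3 - <<'E'
from h import *
for n,box in(("scene",(250,200,220,180)),("side",(220,165,180,150))):
    im=cv2.imread(f"pics/{n}0.png");x,y,w,h=box;c=im[y:y+h,x:x+w];hsv=cv2.cvtColor(c,cv2.COLOR_BGR2HSV)
    H,S,V=cv2.split(hsv)
    ms={"red":((H<6)|(H>174))&(S>150)&(V>80),"white":(S<45)&(V>150),"black":(V<45),"green":(H>50)&(H<90)&(S>90),"yellow":(H>22)&(H<33)&(S>170)&(V>120),"wood":(H>10)&(H<30)&(S>50)&(V>110)}
    for k,m in ms.items():
        cs,_=cv2.findContours(m.astype(np.uint8),cv2.RETR_EXTERNAL,cv2.CHAIN_APPROX_NONE)
        for q in sorted(cs,key=cv2.contourArea,reverse=True)[:3]:
            if len(q)<6: continue
            q=q.reshape(-1,2)+[x,y];a=cv2.contourArea(q)
            print(n,k,a,"bb",cv2.boundingRect(q),"mean",q.mean(0).round(1), "hull ell",[np.round(t,1) for t in cv2.fitEllipse(cv2.convexHull(q))] if k=="white" and a>200 else "", "top",q[q[:,1].argmin()],"bot",q[q[:,1].argmax()],"L",q[q[:,0].argmin()],"R",q[q[:,0].argmax()])
    cv2.imwrite(f"pics/{n}_c.png",cv2.resize(c,(0,0),fx=3,fy=3,interpolation=cv2.INTER_CUBIC))
a=cv2.imread("pics/scene_c.png");cv2.imwrite("pics/c1.png",a)
E
```

```text
scene red 68.5 bb (319, 235, 6, 18) mean [321.7 243.7] hull ell  top [321 235] bot [321 252] L [319 237] R [324 250]
scene white 1769.0 bb (376, 265, 51, 49) mean [401.3 287.6] hull ell [array([401.2, 288.1]), array([46.2, 51.3]), np.float64(123.1)] top [395 265] bot [405 313] L [376 283] R [426 292]
scene white 80.0 bb (319, 297, 25, 16) mean [331.  304.4] hull ell  top [320 297] bot [341 312] L [319 299] R [343 311]
scene white 31.5 bb (321, 273, 8, 8) mean [324.9 276.8] hull ell  top [328 273] bot [328 280] L [321 275] R [328 273]
scene black 564.0 bb (347, 288, 24, 30) mean [358.9 302.2] hull ell  top [355 288] bot [357 317] L [347 300] R [370 310]
scene black 48.0 bb (394, 287, 15, 7) mean [401.  289.5] hull ell  top [394 287] bot [402 293] L [394 287] R [408 289]
scene black 0.0 bb (370, 238, 4, 1) mean [371.5 238. ] hull ell  top [370 238] bot [370 238] L [370 238] R [373 238]
scene green 1196.0 bb (372, 305, 45, 48) mean [394.2 328.1] hull ell  top [387 305] bot [402 352] L [372 331] R [416 325]
scene green 199.0 bb (307, 285, 30, 19) mean [321.6 293.3] hull ell  top [316 285
[... 1337 characters left out ...]
b (278, 206, 13, 14) mean [284.3 213.2] hull ell  top [285 206] bot [280 219] L [278 211] R [290 216]
side green 695.5 bb (297, 175, 35, 37) mean [315.2 192.4] hull ell  top [318 175] bot [310 211] L [297 183] R [331 202]
side green 92.0 bb (341, 235, 16, 15) mean [348.  242.5] hull ell  top [348 235] bot [341 249] L [341 249] R [356 243]
side wood 8547.0 bb (235, 193, 157, 120) mean [318.1 246.7] hull ell  top [295 193] bot [298 312] L [235 216] R [391 266]
side wood 801.5 bb (374, 170, 26, 59) mean [391.1 194. ] hull ell  top [391 170] bot [399 228] L [374 190] R [399 228]
side wood 302.0 bb (273, 165, 21, 19) mean [283.  172.7] hull ell  top [273 165] bot [282 183] L [273 165] R [293 178]
```

View pics/c1.png

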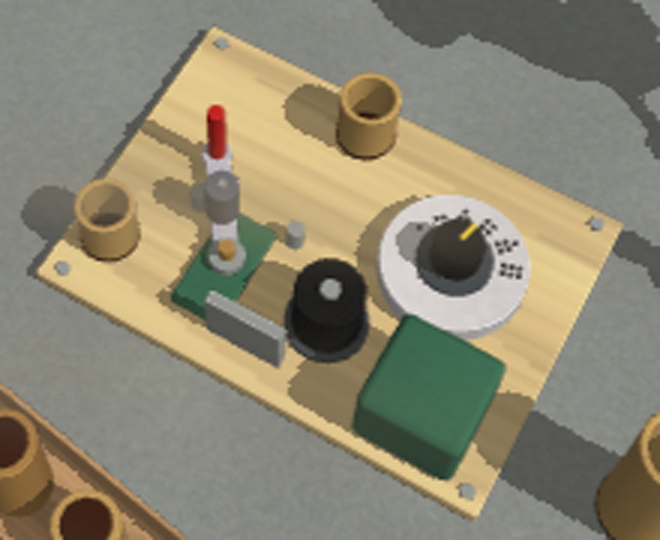

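The crop shows the pointer (crop 468,230) just right of the middle of the dot groups. The red post's top is at (217,110), the forward stop pin at (295,228), and the board corners are clear.

```bash
cat >> h.py <<'E'
def fit(P,Q): # sander 2D->world 2D rigid
    P,Q=np.array(P),np.array(Q);p,q=P.mean(0),Q.mean(0);a=np.angle(np.sum((P-p)@[1,-1j]*((Q-q)@[1,1j])))
    M=np.array([[np.cos(a),-np.sin(a)],[np.sin(a),np.cos(a)]]);return a,M,q-M@p
E
python3 - <<'E'
from h import *
S=lambda u,v:(250+u/3,200+v/3)
P=[(-.15,-.21),(-.15,.21),(.15,.21),(.15,-.21)]
px=[S(213,28),S(622,226),S(475,512),S(37,270)]
Q=[onz("scene",p,.018)[:2] for p in px]
print(np.round(Q,4)); a,M,t=fit(P,Q); print("yaw",a,"origin",t,"res mm",np.round(1000*(np.array(P)@M.T+t-Q),1))
inv=lambda w:(M.T@(np.array(w)[:2]-t)*1000).round(1)
print("plate",inv(onz("scene",(401.2,288.1-1),.042)))
top,e=cross(ray("scene",(321.8,237.5)),ray("side",(323.6,248.5)));print("post top",top,e,inv(top))
print("stop",inv(onz("scene",S(295,226),.044)))
print("sleeve top?",inv(onz("scene",S(457,238),.08)))
for n,p,z in(("cupf",S(369,98),.083),("cups",S(107,203),.078),("drumc",S(330,290),.09)): w=onz("scene",p,z);print(n,w,inv(w))
for n,x,y in(("sleeve",-.03,.1),("pivot",.06,-.07)): print(n,M@[x,y]+t)
s0=np.array([-.03,.1])
p1=inv(onz("scene",S(480,222),.08));p0=inv(onz("scene",S(462,237),.08));d=p1-p0;print("pointer ends",p0,p1,"val",(np.pi+1.25-np.arctan2(d[1],d[0]))%(2*np.pi))
E
```

```text
[[ 0.4642 -0.1278]
 [ 0.4011  0.2836]
 [ 0.6896  0.3261]
 [ 0.7548 -0.0848]]
yaw 0.15207492098480974 origin [0.57743587 0.09927151] res mm [[-3.2 -3.2]
 [-3.8  0.5]
 [ 4.3  3.5]
 [ 2.7 -0.8]]
plate [-29.9  99.7]
post top [ 0.57463602 -0.03205224  0.10403546] 0.0006832630953416544 [ -22.7 -129.4]
stop [  9.6 -31.6]
sleeve top? [-31.8  96.6]
cupf [0.46942291 0.05416207 0.083     ] [-113.6  -28.2]
cups [ 0.68815378 -0.05649824  0.078     ] [  85.8 -170.7]
drumc [0.63812675 0.13945755 0.09      ] [66.1 30.5]
sleeve [0.53263316 0.19357272]
pivot [0.64734766 0.03916876]
pointer ends [-34.7  99.7] [-54.7 106.5] val 1.5777385067805554
```

```bash
python3 - <<'E'
from h import *
Rm=rot();print(Rm.round(3)); p=robot.observe()["tool_pos"]
for n,uv,z in(("bottle cap",(535,279),.17),("vase rim",(478,352),.15)): print(n,onz("scene",uv,z))
a=.15207
M=np.array([[np.cos(a),-np.sin(a)],[np.sin(a),np.cos(a)]]);t=np.array([.57744,.09927])
for n,w in(("sleeve",np.r_[M@[-.03,.1]+t,.20]),):
    print(n,w,"shift in tool",Rm.T@(w-p))
E
```

```text
[[-0.001 -0.925  0.38 ]
 [-0.001  0.38   0.925]
 [-1.     0.    -0.001]]
bottle cap [0.38679129 0.43658087 0.17      ]
vase rim [0.60547855 0.42408807 0.15      ]
sleeve [0.53263775 0.19357143 0.2       ] shift in tool [ 0.05124125 -0.41919336 -0.14314346]
```

```bash
python3 -m creep '[{"translation":[0,-0.045,-0.015],"twist":[0,0,0],"hand":100},{"translation":[0,-0.09,-0.03],"twist":[0,0,0],"hand":100},{"translation":[0,-0.135,-0.045],"twist":[0,0,0],"hand":100},{"translation":[0,-0.18,-0.06],"twist":[0,0,0],"hand":100},{"translation":[0,-0.225,-0.075],"twist":[0,0,0],"hand":100}]'
python3 -m creep '[{"translation":[0,-0.045,-0.015],"twist":[0,0,0],"hand":100},{"translation":[0,-0.09,-0.03],"twist":[0,0,0],"hand":100},{"translation":[0,-0.135,-0.045],"twist":[0,0,0],"hand":100},{"translation":[0,-0.18,-0.06],"twist":[0,0,0],"hand":100},{"translation":[0,-0.19,-0.065],"twist":[0,0,0],"hand":100}]'
python3 -m creep '[{"translation":[0,0,0],"twist":[0,0,0],"hand":100},{"translation":[0,0,0],"twist":[0,0,0],"hand":100}]'
python3 - <<'E'
from h import *
s=robot.observe();im=robot.read_camera("wrist");cv2.imwrite("pics/w1.png",im)
np.save("pose1.npy",np.r_[s["tool_pos"],s["tool_rot"]]);print(s["time"],s["tool_pos"],rot().round(3).tolist())
print("to sleeve",rot().T@(np.array([.53264,.19357,.2])-s["tool_pos"]))
E
```

```text
time: 0.6
tool_pos: [0.3799, 0.329, 0.251]
tool_rot: [2.852, 1.569, -2.25]
contact_force: [0.1, -0.0, 0.1]
opening: 0.0921
time: 1.1
tool_pos: [0.5339, 0.1932, 0.2501]
tool_rot: [-3.076, 1.568, -1.899]
contact_force: [0.2, 0.6, -0.5]
opening: 0.0915
time: 1.3
tool_pos: [0.5333, 0.1934, 0.2495]
tool_rot: [2.766, 1.567, -2.34]
contact_force: [-0.6, 0.3, 0.2]
opening: 0.0917
1.3 [0.53325391 0.19344305 0.24954874] [[-0.002, -0.924, 0.383], [-0.002, 0.383, 0.924], [-1.0, 0.001, -0.003]]
to sleeve [4.95494781e-02 5.65143708e-04 2.73026039e-05]
```

View pics/w1.png

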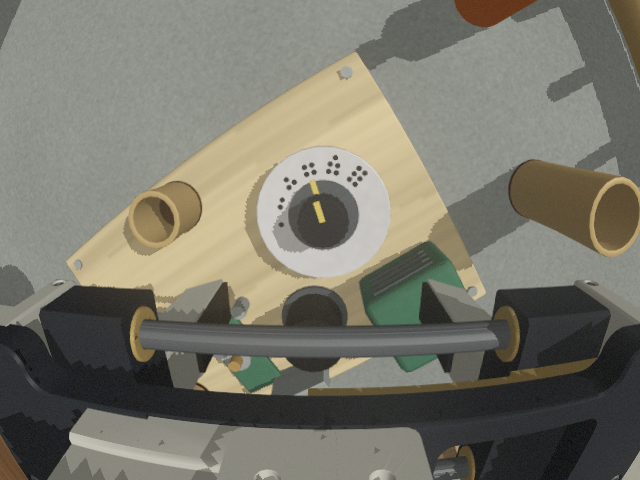

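The wrist view shows the pointer (316,190) on the four-dot group (309,168). Three dots are at (290,183), so the turn is 0.5 anticlockwise. I'll check the sleeve centre before descending.

```bash
python3 - <<'E'
from h import *
im=cv2.imread("pics/w1.png");q=np.load("pose1.npy");pose=(q[:3],q[3:])
H,S,V=cv2.split(cv2.cvtColor(im,cv2.COLOR_BGR2HSV))
m=((S<40)&(V>165)).astype(np.uint8);m[:130]=0;m[290:]=0;m[:,:240]=0;m[:,400:]=0
c=max(cv2.findContours(m,0,1)[0],key=cv2.contourArea).reshape(-1,2)
W=np.array([onz("wrist",p,.042,pose) for p in cv2.convexHull(c).reshape(-1,2)])[:,:2]
ctr,r=cv2.minEnclosingCircle((W*1000).astype(np.float32));print("plate",ctr,r)
m=((V<62)).astype(np.uint8);m[:175]=0;m[255:]=0;m[:,:275]=0;m[:,370:]=0
c=max(cv2.findContours(m,0,1)[0],key=cv2.contourArea).reshape(-1,2);print(cv2.boundingRect(c))
W=np.array([onz("wrist",p,.080,pose) for p in c])[:,:2]
print("dark blob at z.08",cv2.minEnclosingCircle((W*1000).astype(np.float32)))
print(1000*onz("wrist",(327,214),.08,pose))
E
```

```text
plate (529.2904052734375, 192.56056213378906) 63.903934478759766
(315, 235, 1, 1)
dark blob at z.08 ((536.0948486328125, 182.7590789794922), 9.999999747378752e-05)
[523.25270709 199.07285179  80.        ]
```

```bash
python3 -m creep '[{"translation":[0.04,0.002,-0.001],"twist":[0,0,0],"hand":100},{"translation":[0.085,0.002,-0.001],"twist":[0,0,0],"hand":90},{"translation":[0.13,0.002,-0.001],"twist":[0,0,0],"hand":80},{"translation":[0.16,0.002,-0.001],"twist":[0,0,0],"hand":75},{"translation":[0.174,0.002,-0.001],"twist":[0,0,0],"hand":70}]' 15
python3 -m creep '[{"translation":[0,0,0],"twist":[0,0,0],"hand":40},{"translation":[0,0,0],"twist":[0,0,0],"hand":35},{"translation":[0,0,0],"twist":[0,0,0],"hand":35},{"translation":[0,0,0],"twist":[0,0,0],"hand":35}]' 15
```

```text
time: 1.85
tool_pos: [0.5274, 0.1948, 0.073]
tool_rot: [2.383, 1.563, -2.719]
contact_force: [0.5, -0.2, 0.1]
opening: 0.0666
time: 2.25
tool_pos: [0.5269, 0.1942, 0.0743]
tool_rot: [2.54, 1.562, -2.562]
contact_force: [-2.7, -5.3, 3.7]
opening: 0.042
```

```bash
python3 -m creep '[{"translation":[0,-0.002,0],"twist":[-0.1,0,0],"hand":35},{"translation":[0,-0.002,0],"twist":[-0.2,0,0],"hand":35},{"translation":[0,-0.002,0],"twist":[-0.3,0,0],"hand":35},{"translation":[0,-0.002,0],"twist":[-0.4,0,0],"hand":35},{"translation":[0,-0.002,0],"twist":[-0.5,0,0],"hand":35}]' 25
python3 -m creep '[{"translation":[0,0,0],"twist":[0,0,0],"hand":35},{"translation":[0,0,0],"twist":[0,0,0],"hand":35}]'
python3 - <<'E'
from h import *
s=robot.observe();print(rot().round(3).tolist(),s["torque"],s["contact_force"])
im=robot.read_camera("wrist");cv2.imwrite("pics/w2.png",im[60:360,120:520])
E
```

```text
time: 2.75
tool_pos: [0.5268, 0.1924, 0.0744]
tool_rot: [2.0, 1.557, -2.597]
contact_force: [-6.1, -6.1, -2.1]
opening: 0.0413
time: 2.95
tool_pos: [0.5267, 0.1924, 0.0745]
tool_rot: [2.012, 1.557, -2.587]
contact_force: [0.8, -1.2, -8.5]
opening: 0.0416
[[-0.011, -0.994, -0.113], [-0.007, -0.113, 0.994], [-1.0, 0.012, -0.006]] [-0.13899247 -0.16998764 -0.01116743] [ 0.83357606 -1.16044692 -8.48496587]
```

View pics/w2.png

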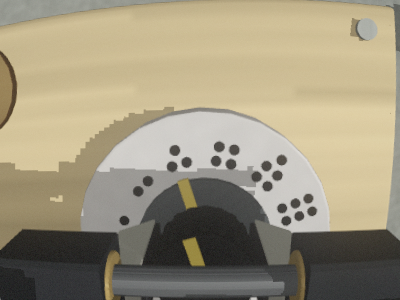

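The pointer (183,190) lines up with the three-dot group (178,160). Next I release, lift, and move over towards the post, looking from there.

```bash
python3 -m creep '[{"translation":[0,0,0],"twist":[0,0,0],"hand":60},{"translation":[0,0,0],"twist":[0,0,0],"hand":75},{"translation":[0,0,0],"twist":[0,0,0],"hand":75},{"translation":[-0.04,0,0],"twist":[0,0,0],"hand":75},{"translation":[-0.085,0,0],"twist":[0,0,0],"hand":75}]'
python3 -m creep '[{"translation":[-0.045,0,0],"twist":[0,0,0],"hand":75},{"translation":[-0.08,0,0],"twist":[0,0,0],"hand":75},{"translation":[-0.08,-0.005,-0.04],"twist":[0,0,0],"hand":75},{"translation":[-0.08,-0.009,-0.085],"twist":[0,0,0],"hand":75},{"translation":[-0.08,-0.012,-0.11],"twist":[0,0,0],"hand":75}]'
python3 -m creep '[{"translation":[0,0,0],"twist":[0,0,0],"hand":75},{"translation":[0,0,0],"twist":[0,0,0],"hand":75}]'
python3 - <<'E'
from h import *
s=robot.observe();im=robot.read_camera("wrist");cv2.imwrite("pics/w3.png",im)
pose=(s["tool_pos"],s["tool_rot"]);np.save("pose3.npy",np.r_[pose]);print(pose,rot().round(3).tolist())
H,S,V=cv2.split(cv2.cvtColor(im,cv2.COLOR_BGR2HSV));m=(((H<6)|(H>174))&(S>150)&(V>80)).astype(np.uint8)
for c in cv2.findContours(m,0,1)[0]:
    if cv2.contourArea(c)>30: print("red",cv2.boundingRect(c),cv2.contourArea(c))
E
```

```text
time: 3.5
tool_pos: [0.5268, 0.1929, 0.1594]
tool_rot: [1.938, 1.554, -2.661]
contact_force: [0.5, 0.1, 0.2]
opening: 0.0683
time: 4.0
tool_pos: [0.5529, 0.0832, 0.2409]
tool_rot: [2.034, 1.555, -2.566]
contact_force: [-0.3, 0.5, -1.4]
opening: 0.0688
time: 4.2
tool_pos: [0.553, 0.0831, 0.2414]
tool_rot: [2.037, 1.556, -2.565]
contact_force: [-0.7, 0.8, -1.1]
opening: 0.069
(array([0.55300035, 0.08305329, 0.24135858]), array([ 2.03655705,  1.55627868, -2.56533791])) [[-0.013, -0.994, -0.112], [-0.008, -0.112, 0.994], [-1.0, 0.013, -0.006]]
red (173, 240, 17, 19) 192.5
```

View pics/w3.png

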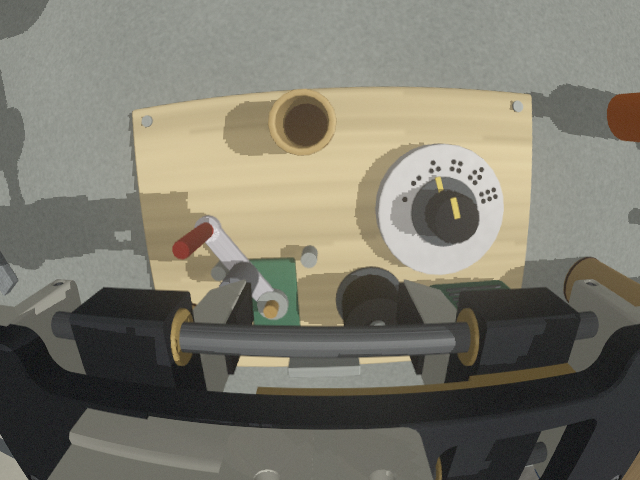

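The wrist view shows the pointer (439,184) on the three-dot group (435,167), released. The post's top is at (182,249) and its foot near (210,226).

```bash
python3 - <<'E'
from h import *
q=np.load("pose3.npy");pose=(q[0],q[1]);Rm=rot()
a=.15207;M=np.array([[np.cos(a),-np.sin(a)],[np.sin(a),np.cos(a)]]);t=np.array([.57744,.09927])
for n,uv,z in(("top",(182,249),.108),("foot",(210,228),.04),("pivot",(271,310),.045),("stop",(310,252),.044),("plate",(440,209),.042)):
    w=onz("wrist",uv,z,pose);print(n,w.round(4),(M.T@(w[:2]-t)*1000).round(1))
w=onz("wrist",(182,249),.108,pose);print("shift",Rm.T@(np.r_[w[:2],.2]-q[0]))
E
```

```text
Traceback (most recent call last):
  File "h.py", line 12, in onz
    o,d=ray(n,uv,pose);return o+d*(z-o[2])/d[2]
        ~~~^^^^^^^^^^^
  File "h.py", line 8, in ray
    M=np.array(c["mount"]);T=np.eye(4);T[:3,3]=pose[0];T[:3,:3]=R.from_euler("xyz",pose[1]).as_matrix();M=T@M
                                                                ~~~~~~~~~~~~^^^^^^^^^^^^^^^
  File "scipy/spatial/transform/_rotation.pyx", line 1428, in scipy.spatial.transform._rotation.Rotation.from_euler
  File "scipy/spatial/transform/_rotation.pyx", line 541, in scipy.spatial.transform._rotation._format_angles
ValueError: Expected `angles` to be at most 2-dimensional with width equal to number of axes specified, got () for shape
```

```bash
python3 - <<'E'
from h import *
q=np.load("pose3.npy").reshape(2,3);pose=(q[0],q[1]);Rm=rot()
a=.15207;M=np.array([[np.cos(a),-np.sin(a)],[np.sin(a),np.cos(a)]]);t=np.array([.57744,.09927])
for n,uv,z in(("top",(182,249),.108),("foot",(210,228),.04),("pivot",(271,310),.045),("stop",(310,252),.044),("plate",(440,209),.042)):
    w=onz("wrist",uv,z,pose);print(n,w.round(4),(M.T@(w[:2]-t)*1000).round(1))
w=onz("wrist",(182,249),.108,pose);print("shift",Rm.T@(np.r_[w[:2],.2]-q[0]))
E
```

```text
top [ 0.5721 -0.0295  0.108 ] [ -24.8 -126.4]
foot [ 0.5711 -0.0269  0.04  ] [ -25.4 -123.7]
pivot [0.647  0.0387 0.045 ] [ 59.6 -70.5]
stop [0.5828 0.0714 0.044 ] [  1.1 -28.3]
plate [0.5282 0.1883 0.042 ] [-35.2  95.5]
shift [ 0.0419977  -0.00697597 -0.11367341]
```

```bash
python3 -m creep '[{"translation":[0,-0.004,-0.045],"twist":[0,0,0],"hand":75},{"translation":[0,-0.008,-0.09],"twist":[0,0,0],"hand":75},{"translation":[0,-0.01,-0.114],"twist":[0,0,0],"hand":75},{"translation":[0.03,-0.01,-0.114],"twist":[0,0,0],"hand":75},{"translation":[0.06,-0.01,-0.114],"twist":[0,0,0],"hand":75}]'
python3 -m creep '[{"translation":[0,0,0],"twist":[0,0,0],"hand":75}]'
python3 - <<'E'
from h import *
s=robot.observe();print(rot().round(3).tolist(),"to go",rot().T@(np.array([.574,-.030,.094])-s["tool_pos"]))
E
```

```text
time: 4.75
tool_pos: [0.5753, -0.0282, 0.1819]
tool_rot: [2.128, 1.558, -2.473]
contact_force: [0.5, -0.3, -0.4]
opening: 0.0688
time: 4.85
tool_pos: [0.5731, -0.0266, 0.1782]
tool_rot: [1.786, 1.552, -2.813]
contact_force: [-0.4, -0.2, -0.2]
opening: 0.0689
[[-0.018, -0.993, -0.113], [-0.006, -0.113, 0.994], [-1.0, 0.018, -0.004]] to go [ 0.08418095 -0.00206294 -0.00317411]
```

```bash
python3 -m creep '[{"translation":[0.03,-0.002,-0.003],"twist":[0,-0.004,-0.018],"hand":75},{"translation":[0.06,-0.002,-0.003],"twist":[0,-0.004,-0.018],"hand":75},{"translation":[0.084,-0.002,-0.003],"twist":[0,-0.004,-0.018],"hand":75},{"translation":[0.084,-0.002,-0.003],"twist":[0,-0.004,-0.018],"hand":75}]'
python3 -m creep '[{"translation":[0,0,0],"twist":[0,0,0],"hand":40},{"translation":[0,0,0],"twist":[0,0,0],"hand":10},{"translation":[0,0,0],"twist":[0,0,0],"hand":5},{"translation":[0,0,0],"twist":[0,0,0],"hand":5},{"translation":[0,0,0],"twist":[0,0,0],"hand":5}]' 30
python3 - <<'E'
from h import *
s=robot.observe();p=s["tool_pos"];Rm=rot();print(Rm.round(3).tolist(),p,s["contact_force"])
piv=np.array([.6472,.039]);r=p[:2]-piv;print("r",np.hypot(*r),np.arctan2(r[1],r[0]))
for th in (.2,.4,.6,.8,1.0,1.05):
    c,s_=np.cos(-th),np.sin(-th);w=piv+[c*r[0]-s_*r[1],s_*r[0]+c*r[1]];d=Rm.T@np.r_[w-p[:2],0];print(th,w.round(4),d.round(4))
E
```

```text
time: 5.25
tool_pos: [0.5727, -0.0283, 0.0925]
tool_rot: [1.252, 1.566, 2.937]
contact_force: [0.3, 0.1, -0.2]
opening: 0.0687
time: 5.75
tool_pos: [0.573, -0.0284, 0.0933]
tool_rot: [1.241, 1.567, 2.927]
contact_force: [0.3, 0.7, 0.1]
opening: 0.0335
[[-0.004, -0.993, -0.114], [0.001, -0.114, 0.993], [-1.0, 0.004, 0.001]] [ 0.57300289 -0.02839216  0.09325091] [0.29673661 0.71649746 0.10575859]
r 0.10023429484950513 -2.4042187120775824
0.2 [ 0.5611 -0.0123] [0.0001 0.01   0.0173]
0.4 [0.5526 0.0058] [0.0001 0.0163 0.0363]
0.6 [0.5479 0.0253] [0.0001 0.0188 0.0562]
0.8 [0.5472 0.0453] [0.0002 0.0173 0.0761]
1.0 [0.5504 0.065 ] [0.0002 0.0118 0.0954]
1.05 [0.5518 0.0698] [0.0002 0.0098 0.1   ]
```

Still closing; wait for the fingers to meet the post.

```bash
python3 -m creep '[{"translation":[0,0,0],"twist":[0,0,0],"hand":5},{"translation":[0,0,0],"twist":[0,0,0],"hand":5},{"translation":[0,0,0],"twist":[0,0,0],"hand":5},{"translation":[0,0,0],"twist":[0,0,0],"hand":5}]' 30
python3 - <<'E'
from h import *
s=robot.observe();p=s["tool_pos"];Rm=rot();print(p,s["contact_force"],s["opening"])
im=robot.read_camera("side")[200:310,260:400];im2=robot.read_camera("wrist")[150:480,120:460]
a=cv2.resize(im,(420,330),interpolation=cv2.INTER_CUBIC);cv2.imwrite("pics/g1.png",np.hstack([a,im2]))
E
```

```text
time: 6.15
tool_pos: [0.5736, -0.0301, 0.0936]
tool_rot: [2.162, 1.568, -2.436]
contact_force: [0.2, -7.6, -0.2]
opening: 0.0155
[ 0.57362853 -0.03014883  0.09358969] [ 0.20916216 -7.60316358 -0.15071792] 0.015485400665770074
```

View pics/g1.png

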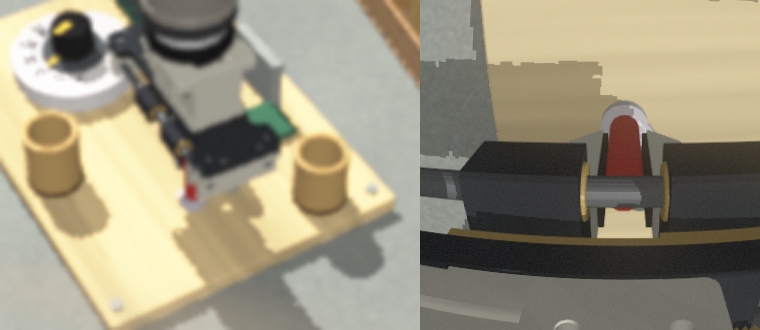

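The post is gripped: opening 15.5 mm, red post between the pads in the wrist crop at (625,160). I'll swing along the arc.

```bash
python3 -m creep '[{"translation":[0,0.0055,0.0085],"twist":[0,0,0],"hand":5},{"translation":[0,0.010,0.0175],"twist":[0,0,0],"hand":5},{"translation":[0,0.0135,0.0265],"twist":[0,0,0],"hand":5},{"translation":[0,0.0163,0.0363],"twist":[0,0,0],"hand":5},{"translation":[0,0.018,0.0462],"twist":[0,0,0],"hand":5}]' 45
python3 - <<'E'
from h import *
s=robot.observe();p=s["tool_pos"];Rm=rot();print(Rm.round(3).tolist(),s["contact_force"],s["opening"])
piv=np.array([.6472,.039]);r=p[:2]-piv;r0=np.array([-.0736,-.0691]);f=lambda v:np.arctan2(v[1],v[0]);a0=f(r0)
print("r",np.hypot(*r),"th",(a0-f(r))%6.2832)
for th in (.6,.7,.8,.9,1.0,1.05,1.1):
    w=piv+.1*np.array([np.cos(a0-th),np.sin(a0-th)]);print(th,w.round(4),(Rm.T@np.r_[w-p[:2],0]).round(4))
E
```

```text
time: 6.75
tool_pos: [0.5498, 0.0118, 0.0936]
tool_rot: [2.398, 1.565, -2.2]
contact_force: [-3.0, -10.1, 1.1]
opening: 0.0155
[[-0.004, -0.993, -0.114], [-0.005, -0.114, 0.993], [-1.0, 0.004, -0.005]] [ -3.02940596 -10.05176029   1.12981616] 0.015503054123049408
r 0.1011560618760706 th 0.48127483424803286
0.6 [0.5484 0.0237] [-0.0001  0.      0.012 ]
0.7 [0.5473 0.0336] [-0.0001 -0.0001  0.022 ]
0.8 [0.5473 0.0436] [-0.0001 -0.0012  0.0319]
0.9 [0.5483 0.0536] [-0.0002 -0.0033  0.0417]
1.0 [0.5502 0.0634] [-0.0003 -0.0063  0.0512]
1.05 [0.5516 0.0682] [-0.0003 -0.0082  0.0558]
1.1 [0.5531 0.0729] [-0.0003 -0.0103  0.0604]
```

```bash
python3 -m creep '[{"translation":[0,0.0,0.012],"twist":[0,0,0],"hand":5},{"translation":[0,0,0.022],"twist":[0,0,0],"hand":5},{"translation":[0,-0.001,0.032],"twist":[0,0,0],"hand":5},{"translation":[0,-0.003,0.0415],"twist":[0,0,0],"hand":5},{"translation":[0,-0.005,0.048],"twist":[0,0,0],"hand":5}]'
python3 - <<'E'
from h import *
s=robot.observe();p=s["tool_pos"];Rm=rot();print(Rm.round(3).tolist(),s["contact_force"],s["opening"])
piv=np.array([.6472,.039]);r=p[:2]-piv;r0=np.array([-.0736,-.0691]);f=lambda v:np.arctan2(v[1],v[0]);a0=f(r0)
print("r",np.hypot(*r),"th",(a0-f(r))%6.2832)
for th in (1.0,1.05,1.1):
    w=piv+.1*np.array([np.cos(a0-th),np.sin(a0-th)]);print(th,w.round(4),(Rm.T@np.r_[w-p[:2],0]).round(4))
E
```

```text
time: 7.25
tool_pos: [0.548, 0.0586, 0.0935]
tool_rot: [2.311, 1.56, -2.287]
contact_force: [-6.1, -9.8, 5.4]
opening: 0.015
[[-0.007, -0.993, -0.115], [-0.008, -0.115, 0.993], [-1.0, 0.008, -0.007]] [-6.07481936 -9.79255495  5.4287128 ] 0.015022489327412085
r 0.10113331073095884 th 0.9487324228058958
1.0 [0.5502 0.0634] [-0.0001 -0.0028  0.0045]
1.05 [0.5516 0.0682] [-0.0001 -0.0046  0.0091]
1.1 [0.5531 0.0729] [-0.0001 -0.0068  0.0137]
```

```bash
for i in 1; do python3 -m creep '[{"translation":[0,-0.002,0.0025],"twist":[0,0,0],"hand":5},{"translation":[0,-0.003,0.005],"twist":[0,0,0],"hand":5},{"translation":[0,-0.003,0.005],"twist":[0,0,0],"hand":5}]'; done
python3 -m creep '[{"translation":[0,-0.001,0.0025],"twist":[0,0,0],"hand":5},{"translation":[0,-0.001,0.0025],"twist":[0,0,0],"hand":5}]'
```

```text
time: 7.55
tool_pos: [0.5488, 0.0621, 0.0935]
tool_rot: [2.246, 1.555, -2.351]
contact_force: [-6.7, -10.2, 6.1]
opening: 0.0152
time: 7.75
tool_pos: [0.5488, 0.0623, 0.0935]
tool_rot: [2.3, 1.551, -2.297]
contact_force: [-3.3, -11.2, 2.6]
opening: 0.0154
```

```bash
python3 -m creep '[{"translation":[0,-0.001,0.003],"twist":[0,0,0],"hand":5},{"translation":[0,-0.002,0.006],"twist":[0,0,0],"hand":5},{"translation":[0,-0.002,0.006],"twist":[0,0,0],"hand":5}]'
python3 -m creep '[{"translation":[0,-0.002,0.006],"twist":[0,0,0],"hand":5},{"translation":[0,-0.002,0.006],"twist":[0,0,0],"hand":5}]'
python3 - <<'E'
from h import *
s=robot.observe();p=s["tool_pos"];Rm=rot();print(Rm.round(3).tolist(),s["contact_force"],s["opening"])
piv=np.array([.6472,.039]);r=p[:2]-piv;f=lambda v:np.arctan2(v[1],v[0]);print("r",np.hypot(*r),"th",(f([-.0736,-.0691])-f(r))%6.2832)
E
```

```text
time: 8.05
tool_pos: [0.549, 0.0632, 0.0935]
tool_rot: [2.406, 1.542, -2.19]
contact_force: [-6.7, -26.0, 5.7]
opening: 0.0151
time: 8.25
tool_pos: [0.5491, 0.0635, 0.0935]
tool_rot: [2.46, 1.533, -2.136]
contact_force: [-5.7, -29.6, 5.6]
opening: 0.0154
[[-0.02, -0.993, -0.117], [-0.032, -0.116, 0.993], [-0.999, 0.024, -0.03]] [ -5.71427216 -29.55385252   5.62942622] 0.01540628572433714
r 0.10113493729048738 th 0.9990722634883502
```

```bash
python3 - <<'E'
from h import *
a=robot.read_camera("wrist");b=robot.read_camera("scene")[200:380,250:470]
for i in range(6): robot.read_camera("side")
s=robot.observe();print(s["time"],s["tool_pos"],s["contact_force"],s["opening"],s["qvel"].round(4))
cv2.imwrite("pics/f1.png",np.hstack([cv2.resize(a[60:360,120:600],(480,300)),cv2.resize(b,(320,300))]))
E
```

```text
8.65 [0.54908097 0.06349816 0.09347461] [ -6.10366571 -27.97959422   6.16339391] 0.014980519768674216 [-0.001  -0.0008 -0.0009 -0.0001  0.0012  0.0005]
```

View pics/f1.png

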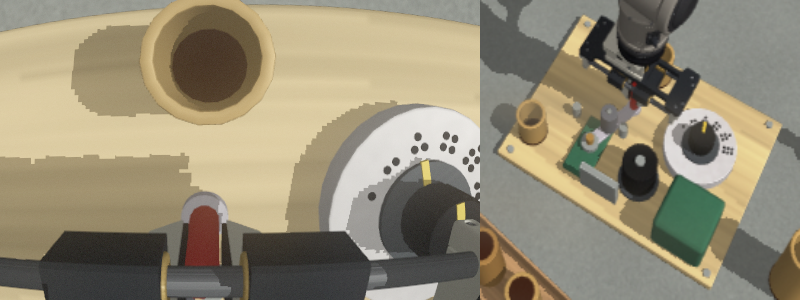

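The final view shows the post held between the pads at (205,235) and the pointer (426,172) on the three-dot group (420,143). Both cups are still standing. The position is steady at about 1.0 rad, and the force stepped up from 11 N to 28 N at the stop, so I'm handing in.

```bash
python3 - <<'E'
from h import *
print(robot.hand_in()); s=robot.observe();print(s["time"],s["tool_pos"],s["contact_force"])
E
```

```text
the job is handed in; nothing more can be done
None
the job is handed in; nothing more can be done
```

The sander is ready for its belt. I turned the speed sleeve from four dots to three, then swung the tensioner arm to its forward stop, and the gripper is still holding it there.

- **Sleeve:** wrist pictures after I let go, and again at the end, show the yellow pointer on the three-dot group.
- **Arm:** the gripper pose puts the arm at about 1.00 rad. Over the last millimetre the force rose from about 11 N (the spring) to 28–30 N, which means the arm had met the stop. It then held steady for 0.4 s at about 28 N. I did not see the bar touch the stop pin directly, because the gripper hid it.
- **Loose things:** I touched none of them. Both cups look to be where they were; I did not check the vase, bottle, jar and brush again at the end.
- **Time and tilt:** the job took about 8.7 s. Under the holding push the hand leans about 2°, and the grip has not slipped.

My position estimates for the sander differed by 3–6 mm between cameras. The width of the grip on the sleeve and post covered that.

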